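# Fetch the climate logger from the leaning transit canister

## Task

Reach into the leaning transit canister, take out the climate logger that sits at its bottom, and set it down upright in the middle of the flat round reader pad without dropping it. Then swing the canister's lid fully shut; be gentle with the canister, and leave the other things on the worktop where they are.

Things in the scene. Friction and masses are not known exactly. Their poses are not given: they have to be found in the camera images.
- canister: blue round canister fixed on a wooden stand 164 x 112 mm. Origin: under the stand, z up. Its axis leans 25 deg: floor to mouth runs along (-0.423, 0, 0.906) of this frame, so the mouth looks up and to -x, roughly to the robot's right. Inside 84 mm wide, 97 deep; rim 98 over all: widely spread fingers do not fit. A black saddle, 28 mm up from the floor, keeps the logger on the axis
- canister_mouth (a point): centre of the canister's mouth, on its axis in the plane of the rim; at (-0.008, 0, 0.122) m in the canister's frame
- canister_floor (a point): centre of the canister's inner floor, on its axis, 97 mm below the mouth; at (0.033, 0, 0.035) m in the canister's frame
- lid_hinge (a point): middle of the lid's hinge, on the uppermost point of the rim (the side away from which the mouth looks), 50 mm from the mouth's centre; at (0.037, 0, 0.144) m in the canister's frame. The hinge's axis is the canister frame's y axis
- lid (a joint): lid hinge, rad: 0 = shut, flat on the rim; grows as it swings up and back (2.01 = straight up). Starts open, 1.8 to 2.15; stiff (0.08 N m), stays where left; push its outer face to shut it. Aluminium disc, 98 mm wide, 6 mm thick, underside in the plane of the hinge; a tab 26 mm wide ends 110 mm from the hinge
- logger: climate logger, 50 to 100 g: white cylinder, 32 mm in diameter and 30 mm tall, with an orange cap on it to grip, 20 mm in diameter and 22 mm tall (52 mm in all). Origin: centre of its underside; +z along its axis to the cap. At the start it stands on the canister's floor, its axis on the canister's axis, the cap's top 45 mm below the mouth
- reader: black reader pad, a disc 100 mm in diameter and 10 mm thick with a grey spot in the middle of its top and a small plug housing at its edge, fixed to the worktop. Origin: centre of its underside
- reader_top (a point): centre of the reader pad's top face (the grey spot), 10 mm above the worktop
- specimen_box: bystander: white card box with an egg on wool, 68 x 65 x 42 mm, origin at the centre of its underside
- egg_stand: bystander: pale blue egg on a turned wooden stand, 45 mm wide, 64 mm tall, origin at the centre of its underside
- block: bystander: small wooden block, 30 x 45 x 20 mm, origin at the centre of its underside
Mind the look-alikes: they are no part of the job. Several things have the shape of the reader; the one meant has the colours described above.

How it is judged:
By the outcome, as a careful person would: the job done as asked, in the order asked, and still so for the second after the job is handed in, with the robot touching nothing.
It also fails if it takes over 66 s, if anything falls off the work surface, if the arm or the gripper's body presses on something with over 40 N, if the wrist force passes 120 N, or if a joint passes its speed limit or range.

## Robot

A 6-joint arm with a two-finger parallel gripper is mounted at the origin on a cart in front of the work surface, level with it; the furniture and walls round the work are solid. World frame = base frame: x ahead of the robot, y to its left, z up, the work surface at z = 0. Lengths are in mm, angles in rad, forces in N, time in s.
With the tool pointing down it reaches from about 400 to 925 mm from the base axis. Payload 12.5 kg.
Tool frame: the origin (TCP) lies midway between the tips of the shut fingers; the grasp point (between the pads) lies 19 mm behind it (env.pinch_z is the z of the grasp point in the tool frame, in mm); z points along the fingers, y is the line along which they close (so a half turn about z gives the same grasp; the last joint's range is limited). The gripper opens to 95 mm and grips with 3 to 60 N. Pads are 20 mm wide; open, the fingers measure 119 mm over their backs; the gripper's body (75 mm by 180 mm) begins 59 mm behind the grasp point.
Start: joints at [1.071, 0.491, 1.559, -0, 1.092, -0.106], TCP at [239.798, 577.186, 214.661] pointing down, gripper open.
Joint ranges: [-3.1, 3.1], [-0.84, 2.19], [0.05, 2.79], [-1.13, 4.28], [0.06, 2.93], [-2.69, 2.69]. Speed limits (rad/s): [2.22, 2.22, 2.79, 3.14, 3.14, 3.14].

## Interface

Orientations are given as [roll, pitch, yaw] about the fixed x, y, z axes, in that order (R = Rz(yaw) Ry(pitch) Rx(roll)).
In Python, from cell import env, eyes gives the robot as it stands.
- The arm moves only by the shell command python3 -m inch 'ROWS'. ROWS is JSON, a list of rows, each a list of 3 entries, a list of its own where there are three numbers: the shift along the tool's x, y, z in units of 60 mm (1.0 is 60 mm), then the turn about the tool's z in units of 5 degrees (1.0 is 5 degrees), then the closure, from -1 (fully open) to 1 (shut). In form: [[[tx, ty, tz], turn, claw], ...]. A call has exactly 10 rows; each row shifts and turns the commanded pose from where the row before left it, along the tool's axes as they then stand; what a row does not reach is not made up. A row lasts 1/8 s, in which the tool goes at most 62.5 mm and 10.7 degrees, less where a joint would pass 70% of its speed; a pose out of reach is approached as far as the arm can. A call is refused whole if a number of a shift passes 1 or a number of a turn 1, either way. A call with a gripper value outside its range is refused whole. The fingers move at their own pace and stop on an object; the grip force is fixed at half the most. Time passes only in rows, so rows that do not move let the fingers close, or fill a call up. It gives the time, the measured TCP pose, the force, the opening and the grip force at its end, in the units of the state.
- env.state(): the state, without advancing time (a new reading comes with each control period).
- eyes.read_camera(name): name is "scene" or "top"; returns a dict with "pixels" (480x640x3 uint8, red, green, blue), "fx", "fy", "cx", "cy" (pixels), "distortion" ([k1, k2, p1, p2, k3] as OpenCV has them; the pictures are not rectified), "extrinsics" (4x4, takes a point from world to camera coordinates). Camera axes: x right, y down, z forward; pixel columns grow to the right and rows downward; lengths in mm; the calibration is good to about 2 mm. A picture is of the moment at which its call begins. There is no depth.
- env.job_done(): hands the job in; it is judged then, once.
Trained networks look in a picture, given as the dict that the camera call returned (one of the last four; its "shot" number tells which), for a name from the list of things; names that differ only in an ending like _2 or _b are one class to them, and where a whole thing is asked for, a point or a joint stands for the part that bears it (a point fixed in the world has none). Each returns a list of dicts, best first, with "score" (0 to 1); they miss things now and then, are a little off and sometimes report something else, mostly with a low value. They report only what shows in the picture. A call takes as long as a camera call. They do not tell look-alikes from the thing itself.
- eyes.boxes_of(name, picture): "centre" ([row, column] in pixels, amid what is visible of it).
- eyes.cut_out(name, picture): "mask" (480x640 bool, what is visible of it) and "centre" ([row, column] in pixels, amid what is visible of it).
- eyes.spot_point(name, picture): "centre" ([row, column] in pixels: a listed point, or the origin of a listed thing).
The state is a dict: "t": time; "joints": joint angles; "qvel": joint speeds; "tau": joint torques, N m; "eef_pos": TCP position; "tcp_rot": TCP orientation; "ft_force": force on the tool from outside, world axes, zero at the start; "moment": the same for the moment, N m; "opening": opening from 0.0 (shut) to 1.0 (fully open); "grip_force": force on a finger pad.
Only numpy, scipy, OpenCV 4.12 (cv2) and the standard library are available. Lean on these libraries where they do the work, as an engineer would, in place of code of your own. Each camera call takes 0.05 s, during which the arm holds its last target. There are 200 camera calls.

## Working session

There is one attempt and no reset: what is moved stays moved. The work goes in short steps, Python scripts to look and compute and a shell command to move; the robot and the scene stay as the last step left them, time stands still between calls to the robot, and variables do not carry over. Pictures are saved under pics/ and viewed, at most 12 in all, crops included, and the job is handed in when it is done.

```bash
ls; mkdir -p pics; cat > h.py <<'E'
import numpy as np, cv2
from scipy.spatial.transform import Rotation as Ro
from cell import env, eyes
def save(p,n): cv2.imwrite('pics/'+n,p['pixels'][:,:,::-1])
def ray(p,rc):
    K=np.array([[p['fx'],0,p['cx']],[0,p['fy'],p['cy']],[0,0,1.]])
    u=cv2.undistortPoints(np.array([[[rc[1],rc[0]]]],float),K,np.array(p['distortion'],float))[0,0]
    E=np.array(p['extrinsics']);R=E[:3,:3];o=-R.T@E[:3,3];d=R.T@np.array([u[0],u[1],1.]);return o,d/np.linalg.norm(d)
def onz(p,rc,z):
    o,d=ray(p,rc);return o+d*(z-o[2])/d[2]
def tri(rs):
    A=0;b=0
    for o,d in rs:
        M=np.eye(3)-np.outer(d,d);A=A+M;b=b+M@o
    x=np.linalg.solve(A,b);return x,[round(float(np.linalg.norm((np.eye(3)-np.outer(d,d))@(x-o))),1) for o,d in rs]
def proj(p,X):
    E=np.array(p['extrinsics']);K=np.array([[p['fx'],0,p['cx']],[0,p['fy'],p['cy']],[0,0,1.]])
    return cv2.projectPoints(np.atleast_2d(np.array(X,float)),cv2.Rodrigues(E[:3,:3])[0],E[:3,3],K,np.array(p['distortion'],float))[0][:,0]
E
python3 - <<'E'
from h import *
np.set_printoptions(precision=1,suppress=True)
P={n:eyes.read_camera(n) for n in('scene','top')}
for n in P: save(P[n],n+'0.png'); print(n,ray(P[n],(240,320)))
for name in ['canister','canister_mouth','canister_floor','lid_hinge','logger','reader','reader_top','specimen_box','egg_stand','block']:
    for n in P:
        r=eyes.spot_point(name,P[n]); print(name,n,[(np.round(q['centre'],1).tolist(),round(q['score'],2)) for q in r][:4])
print(env.state())
E
```

```text
pics
scene (array([  59.8, -928.4,  756.7]), array([ 0.3,  0.8, -0.5]))
top (array([ 292.6,  -13.5, 1060.9]), array([ 0.2,  0. , -1. ]))
canister scene [([244.8, 345.6], 0.88)]
canister top [([202.5, 288.6], 0.94)]
canister_mouth scene [([206.8, 349.2], 0.56)]
canister_mouth top [([189.2, 287.0], 0.92), ([200.8, 290.5], 0.48)]
canister_floor scene [([232.5, 343.5], 0.76)]
canister_floor top [([196.9, 275.3], 0.84)]
lid_hinge scene [([192.0, 343.6], 0.98)]
lid_hinge top [([178.0, 269.5], 0.97), ([188.8, 287.6], 0.72)]
logger scene [([225.7, 341.9], 0.52)]
logger top [([195.7, 272.6], 0.65), ([196.2, 276.5], 0.65)]
reader scene [([312.3, 405.4], 0.88), ([299.6, 312.2], 0.64)]
reader top [([220.7, 408.0], 0.57), ([282.5, 351.2], 0.56)]
reader_top scene [([295.0, 311.8], 0.87), ([304.5, 406.5], 0.78), ([192.6, 345.2], 0.34)]
reader_top top [([281.9, 349.9], 0.87), ([217.7, 409.0], 0.73)]
specimen_box scene [([230.9, 238.7], 0.56)]
specimen_box top [([280.6, 189.3], 0.86)]
egg_stand scene [([206.9, 321.8], 0.79)]
egg_stand top [([176.7, 202.5], 0.81)]
block scene [([375.5, 374.2], 0.91), ([210.1, 347.8], 0.45)]
block top [([294.1, 464.4], 0.86)]
{'t': 1.1, 'joints': array([ 1.1,  0.5,  1.6,  0. ,  1.1, -0.1]), 'qvel': array([-0., -0., -0., -0.,  0., -0.]), 'tau': array([ -0. , -61.2, -25.8,   0.1,   0. ,  -0. ]), 'eef_pos': array([239.8, 577.2, 214.7]), 'tcp_rot': array([3.1, 0. , 2.7]), 'ft_force': array([0. , 0.4, 0.1]), 'moment': array([-0.,  0.,  0.]), 'grip_force': 0.0, 'opening': 1.000302684591781}
```

View pics/scene0.png

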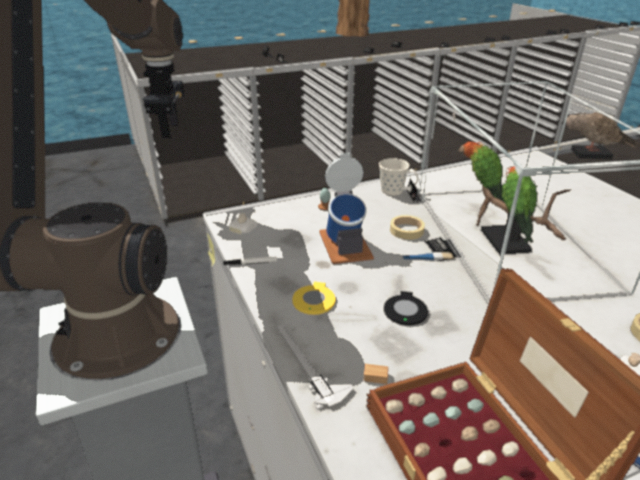

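View pics/top0.png

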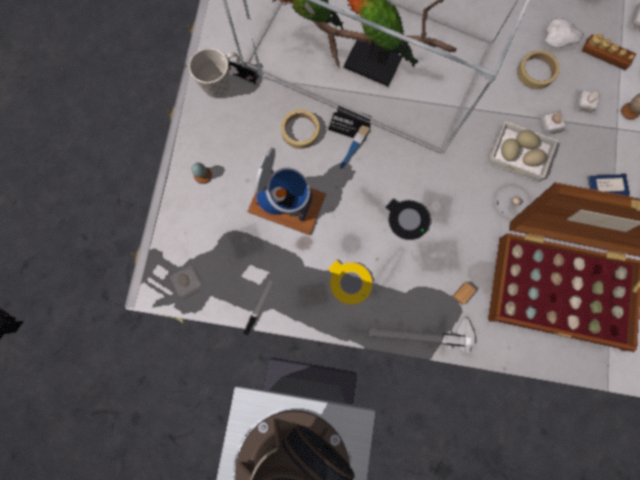

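The scene view shows the blue canister at about (col 345, row 230) with its lid standing up, and the black reader with a grey spot at (406, 308). The yellow ring is a look-alike. In the top view the canister is at (288, 195) and the reader at (409, 218).

```bash
cat > loc.py <<'E'
from h import *
from scipy.optimize import least_squares
np.set_printoptions(precision=1,suppress=True)
F={'canister':(0,0,0),'canister_mouth':(-8,0,122),'canister_floor':(33,0,35),'lid_hinge':(37,0,144)}
obs=[];rd=[]
for k in range(2):
  for n in('scene','top'):
    p=eyes.read_camera(n)
    for f in F:
        r=eyes.spot_point(f,p)
        if r: obs.append((p,f,r[0]['centre'],r[0]['score']))
    for r in eyes.spot_point('reader_top',p):
        q=onz(p,r['centre'],10); print(n,'reader_top',q,r['score'],p['pixels'][int(r['centre'][0]),int(r['centre'][1])])
def W(v,f):
    c,s=np.cos(v[2]),np.sin(v[2]);x,y,z=F[f];return [v[0]+c*x-s*y,v[1]+s*x+c*y,z]
def res(v): return np.concatenate([(proj(p,W(v,f))[0]-np.array(c)[::-1])*s for p,f,c,s in obs])
best=min((least_squares(res,[550,80,y],loss='soft_l1') for y in (0.5,1.5,2.5,-1)),key=lambda s:s.cost)
print(best.x,best.x[2],best.cost)
for o in obs: print(o[1],o[0]['shot'],proj(o[0],W(best.x,o[1]))[0]-np.array(o[2])[::-1])
for n in('scene','top'):
    p=eyes.read_camera(n)
    for t in ('specimen_box','egg_stand','block'):
        for r in eyes.spot_point(t,p)[:1]: print(n,t,onz(p,r['centre'],0),r['score'])
s=env.state();print(Ro.from_euler('xyz',s['tcp_rot']).as_matrix().round(4),env.pinch_z)
c,t=eyes.read_camera('scene'),eyes.read_camera('top')
a=cv2.resize(c['pixels'][150:270,280:400],(400,400),interpolation=2)
b=cv2.resize(t['pixels'][140:260,230:350],(400,400),interpolation=2)
g=cv2.resize(c['pixels'][0:160,80:240],(400,400)[::1],interpolation=2)[:200]
cv2.imwrite('pics/crop1.png',np.hstack([a,b])[:,:,::-1])
cv2.imwrite('pics/grip.png',cv2.resize(c['pixels'][30:150,100:220],(480,480),interpolation=2)[:,:,::-1])
E
python3 loc.py
```

```text
scene reader_top [422.8 -53.3  10. ] 0.72 [86 86 85]
scene reader_top [ 602.3 -172.2   10. ] 0.66 [164 165 165]
top reader_top [418.6 -66.3  10. ] 0.89 [64 62 67]
top reader_top [ 594.8 -182.6   10. ] 0.74 [115 113 119]
scene reader_top [ 602.5 -169.2   10. ] 0.82 [165 165 166]
scene reader_top [413.7 -58.5  10. ] 0.8 [87 87 87]
scene reader_top [704.4 384.   10. ] 0.27 [135 131 132]
top reader_top [ 603.5 -178.6   10. ] 0.92 [114 113 119]
top reader_top [423.1 -64.7  10. ] 0.79 [65 66 68]
[588.1 112.4  -4.9] -4.855188609978516 8.98503100721879
canister 3 [ 1.1 -0.1]
canister_mouth 3 [-1.4 -1.3]
canister_floor 3 [-0.3  1.4]
lid_hinge 3 [-0.3 -0.9]
canister 4 [1.7 0.4]
canister_mouth 4 [ 1.  -0.1]
canister_floor 4 [-2.2 -1.1]
lid_hinge 4 [0.8 0.5]
canister 5 [0.6 0. ]
canister_mouth 5 [-0.9  0.3]
canister_floor 5 [-2.3 -0.9]
lid_hinge 5 [-0.  -0.3]
canister 6 [1.7 0.3]
canister_mouth 6 [1.2 0.1]
canister_floor 6 [-3.1 -2. ]
lid_hinge 6 [ 0.2 -0.3]
scene specimen_box [352.  309.6   0. ] 0.82
scene egg_stand [622.4 335.2   0. ] 0.64
scene block [ 438.3 -326.8    0. ] 0.94
top specimen_box [368.  317.6   0. ] 0.85
top egg_stand [623.4 337.6   0. ] 0.57
top block [ 437.8 -334.1    0. ] 0.56
[[-0.9  0.4  0. ]
 [ 0.4  0.9  0. ]
 [-0.   0.  -1. ]] -18.8
```

View pics/crop1.png

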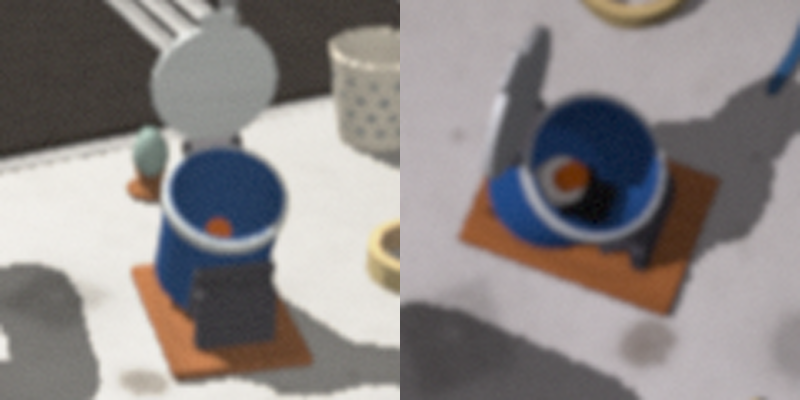

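View pics/grip.png

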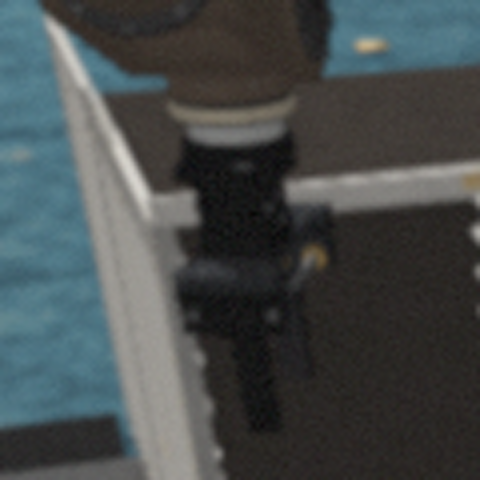

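The crop shows the lid standing about upright beyond the mouth, with the orange cap visible inside at scene (346, 218) and top (282, 193). The gripper crop shows a body about 75 mm wide across the finger line. The tool can only point down, so the gap between body, rim and lid is critical, and I'll measure the lid angle.

```bash
cat > lid.py <<'E'
from h import *
from scipy.optimize import least_squares
import sys
np.set_printoptions(precision=1,suppress=True)
V=np.array([588.1,112.4,1.428])
def C2W(X,v=V):
    X=np.atleast_2d(X);c,s=np.cos(v[2]),np.sin(v[2]);return np.c_[v[0]+c*X[:,0]-s*X[:,1],v[1]+s*X[:,0]+c*X[:,1],X[:,2]]
u0=np.array([-.906,0,-.423]);n=np.array([-.423,0,.906]);H=np.array([37,0,144.]);Y=np.array([0,1.,0])
def lidmask(p,th,v=V):
    d=np.cos(th)*u0+np.sin(th)*n;m=-np.sin(th)*u0+np.cos(th)*n
    a=np.linspace(0,2*np.pi,60);out=np.zeros((480,640),np.uint8)
    for pts in ([(50+49*np.cos(t),49*np.sin(t)) for t in a],[(90,-13),(110,-13),(110,13),(90,13)]):
        L=np.concatenate([H+np.outer([q[0] for q in pts],d)+np.outer([q[1] for q in pts],Y)+m*k for k in(0,6)])
        cv2.fillConvexPoly(out,cv2.convexHull(proj(p,C2W(L,v)).astype(np.float32)).round().astype(int),1)
    return out>0
def lidangle(v=V):
    for nm in('scene','top'):
        p=eyes.read_camera(nm);r=eyes.cut_out('lid',p)
        if not r: print(nm,'none');continue
        M=r[0]['mask'];ths=np.arange(-.1,2.8,.03)
        sc=[(lambda L:(L&M).sum()/(L|M).sum())(lidmask(p,t,v)) for t in ths]
        i=int(np.argmax(sc));print(nm,'lid',round(ths[i],2),'iou',round(sc[i],2),'score',round(r[0]['score'],2),M.sum())
if __name__=='__main__':
    lidangle()
    for nm in('scene','top'):
        p=eyes.read_camera(nm);im=p['pixels'].astype(int)
        pr=proj(p,C2W([[11,0,82.1],[-8,0,122]]));c=pr[0]
        hsv=cv2.cvtColor(p['pixels'],cv2.COLOR_RGB2HSV);m=(hsv[...,0]<14)&(hsv[...,1]>120)&(hsv[...,2]>60)
        k,l,st,ce=cv2.connectedComponentsWithStats(m.astype(np.uint8))
        print(nm,'captop pred',c,'mouth',pr[1],[(ce[i],st[i]) for i in range(1,k) if np.linalg.norm(ce[i]-c)<12])
        # rim fit check
        a=np.linspace(0,2*np.pi,48);R=np.array([-8,0,122])+46*(np.outer(np.cos(a),-u0)+np.outer(np.sin(a),Y))
        o=cv2.resize(p['pixels'],None,fx=4,fy=4,interpolation=2)
        for q in proj(p,C2W(R)): cv2.circle(o,tuple((q*4+2).astype(int)),1,(0,255,0),-1)
        b=C2W([[x,y,0] for x,y in((-82,-56),(82,-56),(82,56),(-82,56))]);cv2.polylines(o,[(proj(p,b)*4+2).astype(int)],True,(255,0,255))
        x,y=(pr[1]*4).astype(int); cv2.imwrite('pics/o_%s.png'%nm,o[y-200:y+200,x-200:x+200,::-1])
    cv2.imwrite('pics/over.png',np.hstack([cv2.imread('pics/o_scene.png'),cv2.imread('pics/o_top.png')]))
E
python3 lid.py
```

```text
scene lid 1.91 iou 0.93 score 0.76 1104
top lid 1.94 iou 0.86 score 0.73 504
scene captop pred [345.2 218. ] mouth [347.9 208. ] [(array([345.2, 217.9]), array([342, 216,   7,   5,  22], dtype=int32))]
top captop pred [282.2 192.2] mouth [289. 189.] [(array([281.1, 192.6]), array([277, 189,  10,   8,  63], dtype=int32))]
```

View pics/over.png

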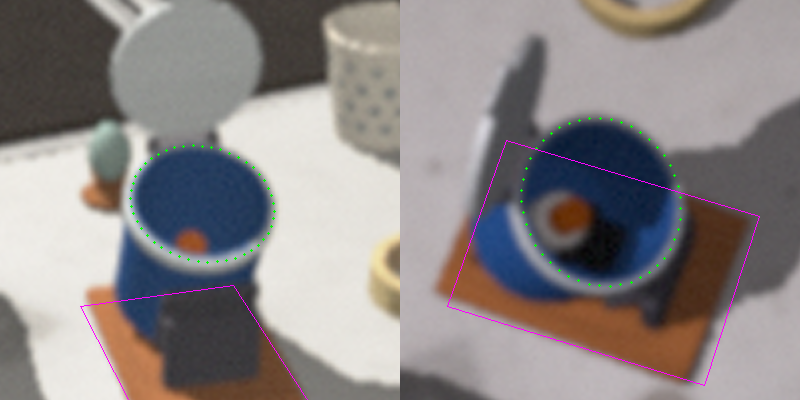

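```bash
cat > go.py <<'E'
from lid import *
def need(X,yaw=None,show=True):
    """units from the present pose; X world"""
    s=env.state();R=Ro.from_euler('xyz',s['tcp_rot']).as_matrix()
    d=R.T@(np.array(X)-s['eef_pos'])
    y0=np.arctan2(R[1,0],R[0,0]);t=0 if yaw is None else -((yaw-y0+np.pi)%(2*np.pi)-np.pi)
    print('mm',d.round(1),'units',(d/60).round(3),'turn units',round(np.degrees(t)/5,2),'tcp',s['eef_pos'],'t',round(s['t'],2),'f',s['ft_force'])
def can(x,z,y=0): return C2W([[x,y,z]])[0]
E
python3 -m inch '[[[0,0,-1],1,0.2],[[0,0,-1],1,0.2],[[0,0,-0.8],1,0.2],[[0,0,0],1,0.2],[[0,0,0],1,0.2],[[0,0,0],1,0.2],[[0,0,0],1,0.2],[[0,0,0],1,0.2],[[0,0,0],1,0.2],[[0,0,0],1,0.2]]'
python3 -m inch '[[[0,0,0],1,0.2],[[0,0,0],1,0.2],[[0,0,0],1,0.2],[[0,0,0],1,0.2],[[0,0,0],0.6,0.2],[[0,0,0],0,0.2],[[0,0,0],0,0.2],[[0,0,0],0,0.2],[[0,0,0],0,0.2],[[0,0,0],0,0.2]]'
python3 - <<'E'
from go import *
s=env.state();print(s['joints'],s['opening']*95)
need(can(-36,300),1.428);need(can(-36,155),1.428)
E
```

```text
t: 4.35
eef_pos: [239.8, 577.1, 382.6]
tcp_rot: [-3.142, 0.0, 1.872]
ft_force: [-0.1, 0.7, -0.3]
opening: 0.403
grip_force: 0.0
t: 5.6
eef_pos: [239.8, 577.2, 382.7]
tcp_rot: [3.142, -0.0, 1.474]
ft_force: [0.7, -0.2, -0.3]
opening: 0.396
grip_force: 0.0
[ 1.1  0.4  1.3 -0.   1.5  1.2] 37.66734315014575
mm [-464.9  390.    82.6] units [-7.7  6.5  1.4] turn units 0.53 tcp [239.8 577.2 382.7] t 5.6 f [ 0.7 -0.2 -0.3]
mm [-464.9  390.   227.6] units [-7.7  6.5  3.8] turn units 0.53 tcp [239.8 577.2 382.7] t 5.6 f [ 0.7 -0.2 -0.3]
```

```bash
sed -i 's/precision=1/precision=3/' lid.py
python3 -m inch '[[[0,0,0],0.53,0.2],[[-0.82,0.76,0],0,0.2],[[-0.82,0.76,0],0,0.2],[[-0.82,0.76,0],0,0.2],[[-0.82,0.76,0],0,0.2],[[-0.82,0.76,0],0,0.2],[[-0.82,0.76,0],0,0.2],[[-0.82,0.76,0],0,0.2],[[-0.82,0.76,0],0,0.2],[[-0.82,0.76,0],0,0.2]]'
python3 - <<'E'
from go import *
need(can(-36,300),1.428);need(can(-36,155),1.428)
E
```

```text
t: 6.85
eef_pos: [560.2, 112.3, 382.9]
tcp_rot: [3.141, -0.0, 1.428]
ft_force: [1.0, 0.6, 0.1]
opening: 0.397
grip_force: 0.0
mm [-32.   27.6  82.9] units [-0.533  0.459  1.382] turn units -0.01 tcp [560.214 112.346 382.886] t 6.85 f [1.025 0.576 0.081]
mm [-32.   27.5 227.9] units [-0.534  0.458  3.798] turn units -0.01 tcp [560.214 112.346 382.886] t 6.85 f [1.025 0.576 0.081]
```

```bash

python3 -m inch '[[[-0.53,0.46,0],0,0.2],[[0,0,0],0,0.2],[[0,0,0.9],0,0.2],[[0,0,0.9],0,0.2],[[0,0,0.9],0,0.2],[[0,0,0.7],0,0.2],[[0,0,0],0,0.2],[[0,0,0],0,0.2],[[0,0,0],0,0.2],[[0,0,0],0,0.2]]'
python3 - <<'E'
from go import *
need(can(-36,155),1.428);need(can(-15,115),1.428);need(can(1.5,75),1.428)
E
```

```text
t: 8.1
eef_pos: [582.5, 78.9, 180.0]
tcp_rot: [3.139, -0.0, 1.428]
ft_force: [-0.6, -0.2, 0.1]
opening: 0.401
grip_force: 0.0
mm [-2.1  0.8 25. ] units [-0.035  0.013  0.416] turn units -0.01 tcp [582.468  78.927 179.966] t 8.1 f [-0.605 -0.155  0.138]
mm [18.9  0.7 65. ] units [0.315 0.011 1.083] turn units -0.01 tcp [582.468  78.927 179.966] t 8.1 f [-0.605 -0.155  0.138]
mm [ 35.4   0.6 105. ] units [0.59 0.01 1.75] turn units -0.01 tcp [582.468  78.927 179.966] t 8.1 f [-0.605 -0.155  0.138]
```

```bash

python3 -m inch '[[[0,0.01,0.4],0,0.2],[[0.12,0,0.4],0,0.2],[[0.2,0,0.28],0,0.2],[[0,0,0],0,0.2],[[0.06,0,0.14],0,0.2],[[0.07,0,0.16],0,0.2],[[0,0,0],0,0.2],[[0,0,0],0,0.2],[[0,0,0],0,0.2],[[0,0,0],0,0.2]]'
python3 - <<'E'
from go import *
need(can(1.5,75),1.428)
p={n:eyes.read_camera(n) for n in('scene','top')}
for n in p: print(n,[ (q['centre'],q['score']) for q in eyes.spot_point('logger',p[n])])
cv2.imwrite('pics/in1.png',np.hstack([cv2.resize(p['scene']['pixels'][130:250,285:405],(400,400),interpolation=2),cv2.resize(p['top']['pixels'][140:260,230:350],(400,400),interpolation=2)])[:,:,::-1])
lidangle()
E
```

```text
t: 9.35
eef_pos: [586.6, 105.4, 96.1]
tcp_rot: [3.141, -0.0, 1.427]
ft_force: [-0.2, -0.8, -0.2]
opening: 0.401
grip_force: 0.0
mm [ 8.6  0.4 21.1] units [0.144 0.007 0.351] turn units -0.01 tcp [586.65  105.389  96.079] t 9.35 f [-0.202 -0.771 -0.187]
scene [([227.9, 343.2], 0.59), ([208.0, 347.0], 0.44)]
top []
scene none
top none
```

View pics/in1.png

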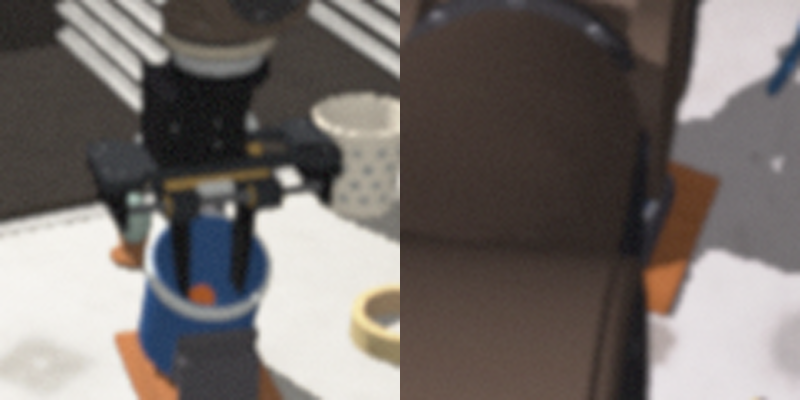

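The fingers straddle the orange cap inside the mouth, at crop (203, 295). Next I go deeper in small steps.

```bash

python3 -m inch '[[[0.03,0,0.07],0,0.2],[[0.03,0,0.07],0,0.2],[[0.03,0,0.07],0,0.2],[[0.03,0,0.07],0,0.2],[[0.02,0,0.05],0,0.2],[[0,0,0],0,0.2],[[0,0,0],0,0.2],[[0,0,0],0,0.2],[[0,0,0],0,0.2],[[0,0,0],0,0.2]]'
python3 - <<'E'
from go import *
need(can(2.5,72),1.428)
E
```

```text
t: 11.0
eef_pos: [587.7, 113.8, 76.0]
tcp_rot: [-3.142, -0.0, 1.428]
ft_force: [-0.7, -1.9, -0.1]
opening: 0.402
grip_force: 0.6
mm [1.2 0.6 4. ] units [0.02  0.01  0.067] turn units -0.01 tcp [587.687 113.786  76.045] t 11.0 f [-0.688 -1.879 -0.057]
```

```bash

python3 -m inch '[[[0.02,0,0.03],0,0.2],[[0.02,0,0.03],0,0.2],[[0,0,0.03],0,0.2],[[0,0,0],0,0.2],[[0,0,0],0,0.2],[[0,0,0],0,0.2],[[0,0,0],0,0.2],[[0,0,0],0,0.2],[[0,0,0],0,0.2],[[0,0,0],0,0.2]]'
python3 - <<'E'
from go import *
need(can(5,68),1.428)
E
```

```text
t: 12.25
eef_pos: [588.2, 116.1, 70.6]
tcp_rot: [3.141, -0.0, 1.427]
ft_force: [1.4, -5.5, 2.0]
opening: 0.401
grip_force: 2.5
mm [1.3 0.4 2.6] units [0.022 0.007 0.044] turn units -0.01 tcp [588.191 116.089  70.611] t 12.25 f [ 1.444 -5.461  1.987]
```

```bash

python3 -m inch '[[[0,0,0],0,0.4],[[0,0,0],0,0.55],[[0,0,0],0,0.7],[[0,0,0],0,1],[[0,0,0],0,1],[[0,0,0],0,1],[[0,0,0],0,1],[[0,0,0],0,1],[[0,0,0],0,1],[[0,0,0],0,1]]'
```

```text
t: 13.5
eef_pos: [588.5, 116.1, 70.5]
tcp_rot: [3.141, -0.0, 1.427]
ft_force: [3.2, -5.5, -0.3]
opening: 0.19
grip_force: 30.3
```

```bash

python3 -m inch '[[[-0.04,0,-0.08],0,1],[[-0.04,0,-0.08],0,1],[[-0.04,0,-0.08],0,1],[[-0.04,0,-0.08],0,1],[[-0.06,0,-0.13],0,1],[[-0.06,0,-0.13],0,1],[[-0.06,0,-0.13],0,1],[[-0.06,0,-0.13],0,1],[[0,0,0],0,1],[[0,0,0],0,1]]'
python3 - <<'E'
from go import *
need(can(5,68),1.428)
p={n:eyes.read_camera(n) for n in('scene','top')}
cv2.imwrite('pics/in2.png',cv2.resize(p['scene']['pixels'][130:250,285:405],(480,480),interpolation=2)[:,:,::-1])
E
```

```text
t: 14.75
eef_pos: [584.6, 92.4, 120.9]
tcp_rot: [-3.141, -0.0, 1.427]
ft_force: [-0.0, -0.5, -1.0]
opening: 0.19
grip_force: 30.0
mm [25.3  0.7 52.9] units [0.421 0.011 0.882] turn units -0.01 tcp [584.561  92.432 120.919] t 14.75 f [-0.009 -0.479 -0.976]
```

View pics/in2.png

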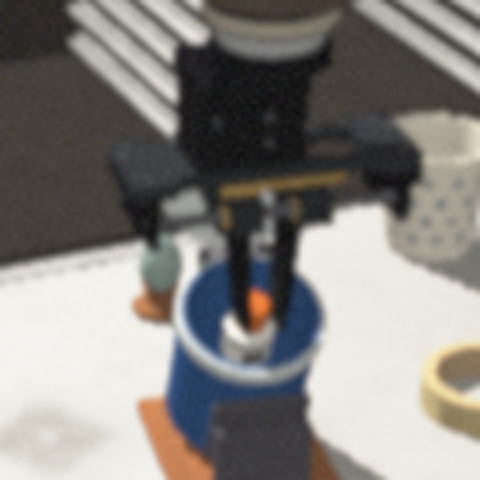

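The logger is held, with its white body below the fingers at crop (245, 340). I pull it all the way out.

```bash

python3 -m inch '[[[-0.08,0,-0.2],0,1],[[-0.08,0,-0.2],0,1],[[-0.08,0,-0.2],0,1],[[-0.08,0,-0.2],0,1],[[-0.08,0,-0.2],0,1],[[-0.08,0,-0.25],0,1],[[-0.2,0,-0.2],0,1],[[-0.3,0,-0.1],0,1],[[-0.4,0,0],0,1],[[-0.3,0,0],0,1]]'
python3 - <<'E'
from go import *
need([602,-174,150])
# reader: grey spot centroid in both views
for nm in('scene','top'):
    p=eyes.read_camera(nm)
    for r in eyes.spot_point('reader_top',p)[:3]: print(nm,onz(p,r['centre'],10),round(r['score'],2))
    c0=proj(p,[602,-174,10])[0];im=p['pixels'].astype(int);x0,y0=c0.astype(int)
    g=cv2.cvtColor(p['pixels'],cv2.COLOR_RGB2GRAY);dark=np.zeros(g.shape,np.uint8);dark[y0-25:y0+25,x0-30:x0+30]=(g[y0-25:y0+25,x0-30:x0+30]<60)
    cs,_=cv2.findContours(dark,cv2.RETR_EXTERNAL,cv2.CHAIN_APPROX_NONE);c=max(cs,key=cv2.contourArea);e=cv2.fitEllipse(c)
    print(nm,'ring',e,onz(p,e[0][::-1],7))
    sp=np.zeros(g.shape,np.uint8);cv2.drawContours(sp,[cv2.convexHull(c)],-1,1,-1);sp=cv2.erode(sp,np.ones((7,7)))&(g>95)
    m=np.argwhere(sp);print('spot',len(m),onz(p,m.mean(0),10))
    print('cap/logger',[ (q['centre'],round(q['score'],2)) for q in eyes.spot_point('logger',p)])
    cv2.imwrite('pics/h_%s.png'%nm,cv2.resize(p['pixels'][170:270,300:420] if nm=='scene' else p['pixels'][150:250,260:380],(400,333),interpolation=2)[:,:,::-1])
cv2.imwrite('pics/held.png',np.hstack([cv2.imread('pics/h_scene.png'),cv2.imread('pics/h_top.png')]))
E
```

```text
t: 16.1
eef_pos: [569.8, -9.0, 214.0]
tcp_rot: [-3.141, 0.0, 1.427]
ft_force: [0.2, 0.5, -1.0]
opening: 0.193
grip_force: 30.0
mm [-158.6   55.5   64. ] units [-2.644  0.925  1.067] turn units 0.0 tcp [569.845  -9.043 214.008] t 16.1 f [ 0.231  0.498 -0.982]
scene [ 605.937 -176.388   10.   ] 0.81
scene [411.708 -62.078  10.   ] 0.73
scene ring ((406.1131286621094, 309.07647705078125), (30.312305450439453, 41.453041076660156), 101.01319885253906) [ 595.565 -181.133    7.   ]
spot 235 [ 590.8   -175.508   10.   ]
cap/logger [([202.7, 359.8], 0.5)]
top [417.524 -59.632  10.   ] 0.77
top [ 602.395 -176.555   10.   ] 0.73
top ring ((408.1712951660156, 218.3511962890625), (36.19644546508789, 42.6663703918457), 125.89806365966797) [ 596.464 -177.797    7.   ]
spot 269 [ 589.532 -176.261   10.   ]
cap/logger []
```

View pics/held.png

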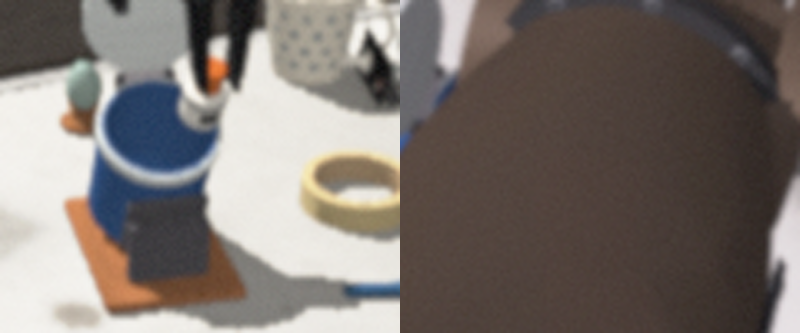

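The logger has come out of the canister and hangs tilted in the fingers, cap at (215, 75) and body at (200, 105) in the crop. I refine the reader spot and compute the approach point.

```bash
cat > spot.py <<'E'
from go import *
for nm in('scene','top'):
    p=eyes.read_camera(nm);g=cv2.GaussianBlur(cv2.cvtColor(p['pixels'],cv2.COLOR_RGB2GRAY),(3,3),0)
    c=proj(p,[600,-176,10])[0].round().astype(int);v=g[c[1],c[0]]
    t=(int(v)+35)//2; m=(g>t).astype(np.uint8)
    k,l,st,ce=cv2.connectedComponentsWithStats(m,connectivity=4);i=l[c[1],c[0]]
    print(nm,v,st[i],ce[i],onz(p,ce[i][::-1],10),proj(p,[[600,-176,10]]))
E
python3 spot.py; python3 - <<'E'
from go import *
need(np.array([600,-177,80])+C2W([[-31,0,0]])[0]-C2W([[0,0,0]])[0],1.428)
E
```

```text
scene 98 [393 299  24  22 352] [404.699 307.562] [ 593.278 -178.386   10.   ] [[406.728 306.168]]
top 104 [398 208  23  23 396] [408.412 219.437] [ 593.019 -178.229   10.   ] [[407.847 216.515]]
mm [-195.3   53.6  133.9] units [-3.255  0.894  2.232] turn units 0.0 tcp [570.291  -6.783 213.949] t 16.5 f [-0.287 -0.238 -0.422]
```

```bash
python3 - <<'E'
from go import *
for nm in('scene','top'):
    p=eyes.read_camera(nm);im=cv2.imread('pics/%s0.png'%nm);g=cv2.cvtColor(im,cv2.COLOR_BGR2GRAY)
    c=proj(p,[595,-178,10])[0].round().astype(int);v=int(g[c[1],c[0]]);t=(v+30)//2
    k,l,st,ce=cv2.connectedComponentsWithStats((g>t).astype(np.uint8),connectivity=4);i=l[c[1],c[0]]
    print(nm,v,st[i],onz(p,ce[i][::-1],10))
    k,l,st,ce=cv2.connectedComponentsWithStats((g<t).astype(np.uint8),connectivity=4)
    j=max(set(l[c[1]-18:c[1]+18,c[0]-22:c[0]+22].ravel())-{0},key=lambda q:st[q][4]);print('ring',st[j])
    a=np.linspace(0,6.28,40)
    for r in(50,):
        q=proj(p,[[595+r*np.cos(t),-178+r*np.sin(t),10] for t in a]);print('pred ring box',q.min(0),q.max(0)-q.min(0))
E
```

```text
scene 162 [394 300  24  16 305] [ 595.106 -178.545   10.   ]
ring [384 292  45  34 785]
pred ring box [382.786 293.358] [45.223 28.88 ]
top 116 [398 209  23  21 370] [ 594.417 -179.501   10.   ]
ring [386 200  45  39 949]
pred ring box [387.613 198.649] [41.719 40.273]
```

```bash

python3 -m inch '[[[-0.5,0.2,0],0,1],[[-0.7,0.2,0],0,1],[[-0.8,0.2,0],0,1],[[-0.7,0.21,0],0,1],[[-0.6,0,0],0,1],[[0,0,0.7],0,1],[[0,0,0.8],0,1],[[0,0,0.6],0,1],[[0,0,0.3],0,1],[[0,0,0],0,1]]'
python3 - <<'E'
from go import *
need([590.4,-209.7,52.4],1.428)
p={n:eyes.read_camera(n) for n in('scene','top')}
for n in p: cc=proj(p[n],[595,-180,40])[0].astype(int);cv2.imwrite('pics/k_%s.png'%n,cv2.resize(p[n]['pixels'][cc[1]-50:cc[1]+50,cc[0]-50:cc[0]+50],(400,400),interpolation=2)[:,:,::-1])
cv2.imwrite('pics/pl.png',np.hstack([cv2.imread('pics/k_scene.png'),cv2.imread('pics/k_top.png')]))
E
```

```text
t: 17.85
eef_pos: [590.0, -210.0, 69.4]
tcp_rot: [-3.14, -0.001, 1.428]
ft_force: [0.7, -0.1, -0.6]
opening: 0.189
grip_force: 30.0
mm [ 0.3  0.4 17. ] units [0.006 0.006 0.283] turn units -0.0 tcp [ 589.991 -209.988   69.408] t 17.85 f [ 0.657 -0.143 -0.553]
```

View pics/pl.png

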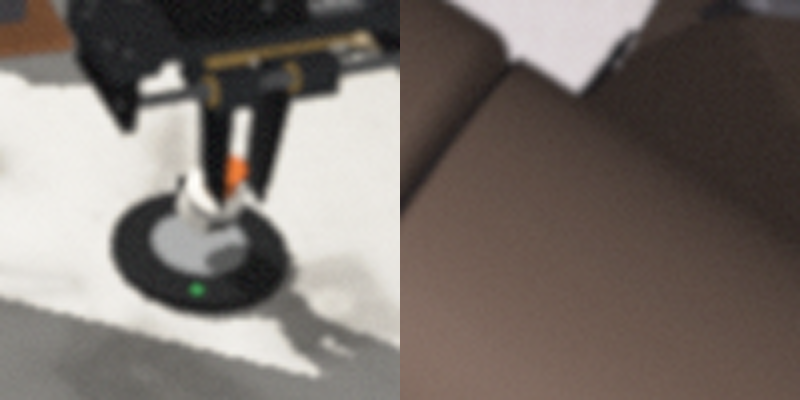

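The logger is above the reader, cap at crop (235, 170) and white body at (205, 205). I check its tilt against the model.

```bash
python3 - <<'E'
from go import *
p=eyes.read_camera('scene');cc=proj(p,[595,-180,40])[0].astype(int)
T=env.state()['eef_pos'];ex=np.array([.142,.99,0]);ez=np.array([0,0,1.])
im=cv2.resize(p['pixels'][cc[1]-50:cc[1]+50,cc[0]-50:cc[0]+50],(400,400),interpolation=2)
hsv=cv2.cvtColor(im,cv2.COLOR_RGB2HSV);m=(hsv[...,0]<18)&(hsv[...,1]>140)&(hsv[...,2]>120);print('orange',np.argwhere(m).mean(0)[::-1],m.sum())
outs=[]
for tilt in(10,25,40,55):
    a=np.radians(tilt);ax=-np.sin(a)*ex+np.cos(a)*ez
    P=T+10*ex+5*ez
    b=P-45*ax; o=im.copy();e1=np.cos(a)*ex+np.sin(a)*ez;e2=np.cross(ez,ex)
    for h,r in((0,16),(30,16),(30,10),(52,10)):
        q=proj(p,[b+h*ax+r*(np.cos(t)*e1+np.sin(t)*e2) for t in np.linspace(0,6.28,30)])
        cv2.polylines(o,[((q-cc+50)*4+2).astype(int)],True,(0,255,0) if h==0 else (255,0,255))
    outs.append(cv2.resize(o[120:270,130:290],(400,300),interpolation=2))
cv2.imwrite('pics/tilt.png',np.vstack([np.hstack(outs[:2]),np.hstack(outs[2:])])[:,:,::-1])
E
```

```text
orange [235.069 167.73 ] 477
```

View pics/tilt.png

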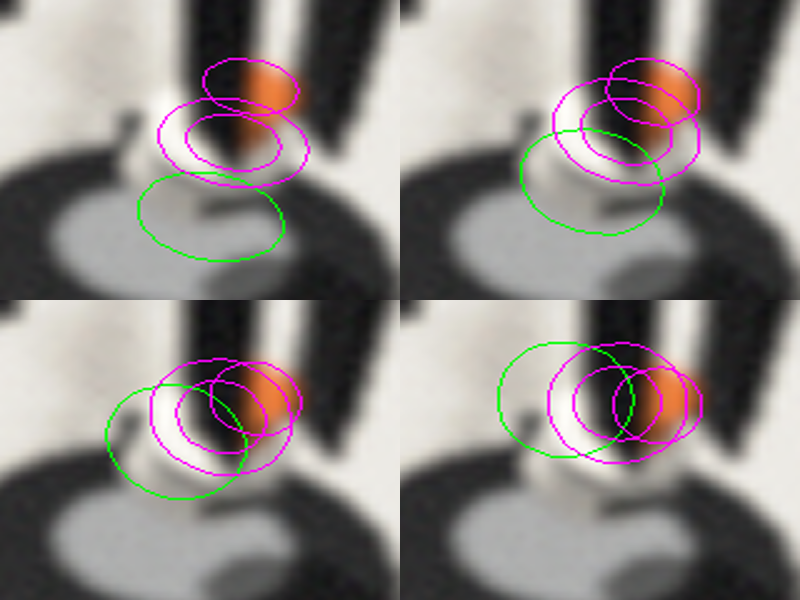

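Tilt is about 25–30° as modelled. I lower it to first contact.

```bash

python3 -m inch '[[[0,0,0.08],0,1],[[0,0,0.08],0,1],[[0,0,0.06],0,1],[[0,0,0.04],0,1],[[0,0,0.02],0,1],[[0,0,0],0,1],[[0,0,0],0,1],[[0,0,0],0,1],[[0,0,0],0,1],[[0,0,0],0,1]]'
python3 -m inch '[[[0,0,0.01],0,1],[[0,0,0.01],0,1],[[0,0,0.01],0,1],[[0,0,0],0,1],[[0,0,0],0,1],[[0,0,0],0,1],[[0,0,0],0,1],[[0,0,0],0,1],[[0,0,0],0,1],[[0,0,0],0,1]]'
```

```text
t: 19.25
eef_pos: [590.1, -210.3, 53.2]
tcp_rot: [3.142, -0.0, 1.427]
ft_force: [0.0, 0.5, 0.1]
opening: 0.188
grip_force: 30.0
t: 20.5
eef_pos: [590.3, -210.5, 51.8]
tcp_rot: [3.141, 0.0, 1.427]
ft_force: [-0.4, -0.3, 5.4]
opening: 0.191
grip_force: 30.0
```

```bash

python3 -m inch '[[[0.02,0,0.01],0,1],[[0.03,0,0],0,1],[[0.03,0,0],0,1],[[0.03,0,0],0,1],[[0.03,0,0],0,1],[[0.03,0,0],0,1],[[0,0,0],0,1],[[0,0,0],0,1],[[0,0,0],0,1],[[0,0,0],0,1]]'
```

```text
t: 21.75
eef_pos: [591.4, -200.2, 50.6]
tcp_rot: [-3.141, -0.0, 1.427]
ft_force: [0.3, 0.3, 1.1]
opening: 0.001
grip_force: 0.0
```

The fingers have slipped off the cap, so I look.

```bash
python3 - <<'E'
from go import *
p=eyes.read_camera('scene');cc=proj(p,[595,-180,40])[0].astype(int)
print([(q['centre'],round(q['score'],2)) for q in eyes.spot_point('logger',p)])
cv2.imwrite('pics/slip.png',cv2.resize(p['pixels'][cc[1]-40:cc[1]+40,cc[0]-40:cc[0]+40],(560,560),interpolation=2)[:,:,::-1])
E
```

```text
[([306.0, 404.1], 0.58)]
```

View pics/slip.png

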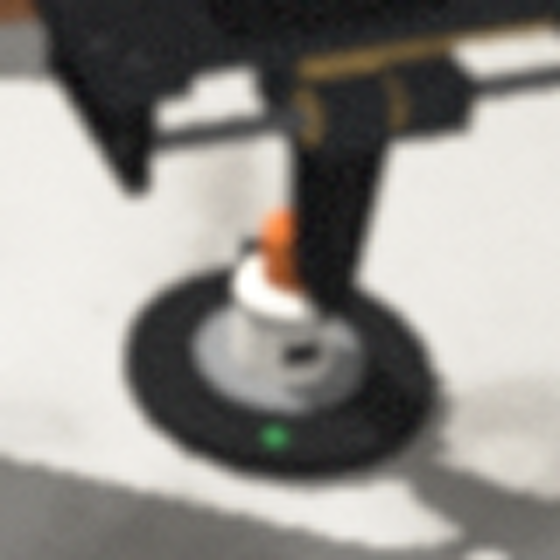

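The logger stands upright on the grey spot, base at about image (404, 306), with the shut fingers beside it. I back away and verify.

```bash

python3 -m inch '[[[-0.1,0,0],0,1],[[-0.2,0,0],0,1],[[-0.3,0,0],0,1],[[-0.2,0,-0.3],0,1],[[0,0,-0.7],0,1],[[0,0,-0.9],0,1],[[0,0,-0.9],0,1],[[0,0,-0.9],0,1],[[0,0,-0.9],0,1],[[0,0,0],0,1]]'
python3 -m inch '[[[-0.9,0,0],0,1],[[-0.9,0,0],0,1],[[-0.9,0,0],0,1],[[0,0,0],0,1],[[0,0,0],0,1],[[0,0,0],0,1],[[0,0,0],0,1],[[0,0,0],0,1],[[0,0,0],0,1],[[0,0,0],0,1]]'
python3 - <<'E'
from go import *
for nm in('scene','top'):
    p=eyes.read_camera(nm)
    print(nm,[(onz(p,q['centre'],10),round(q['score'],2)) for q in eyes.spot_point('logger',p)])
    hsv=cv2.cvtColor(p['pixels'],cv2.COLOR_RGB2HSV);m=((hsv[...,0]<18)&(hsv[...,1]>130)&(hsv[...,2]>60)).astype(np.uint8)
    k,l,st,ce=cv2.connectedComponentsWithStats(m);c=proj(p,[595,-178,51])[0]
    for i in range(1,k):
        if np.linalg.norm(ce[i]-c)<20: print('orange',ce[i],st[i],'if mid-cap:',onz(p,ce[i][::-1],53))
lidangle()
need(can(37,144),1.428)
E
```

```text
t: 23.1
eef_pos: [585.2, -249.3, 331.4]
tcp_rot: [3.134, 0.003, 1.427]
ft_force: [0.3, -0.7, -1.0]
opening: 0.0
grip_force: 0.0
t: 24.35
eef_pos: [561.5, -407.9, 326.8]
tcp_rot: [3.141, -0.0, 1.428]
ft_force: [-0.4, -0.7, -1.3]
opening: 0.005
grip_force: 0.0
scene [(array([ 596.248, -175.649,   10.   ]), 0.55)]
orange [407.338 292.338] [403 288   9  11  74] if mid-cap: [ 595.031 -179.31    53.   ]
top []
scene lid 2.06 iou 0.9 score 0.6 1103
top lid 2.12 iou 0.88 score 0.75 770
mm [555.9 -48.1 182.8] units [ 9.265 -0.801  3.047] turn units -0.01 tcp [ 561.508 -408.059  326.774] t 24.75 f [ 0.506  0.843 -0.125]
```

The logger's cap is centred at (595, -179), on the spot. Now I shut the lid, which is at about 2.1 rad, going over it to its back side.

```bash

python3 -m inch '[[[0.5,-0.08,-0.3],0,1],[[0.7,-0.08,-0.2],0,1],[[0.7,-0.08,0],0,1],[[0.7,-0.08,0],0,1],[[0.7,-0.08,0],0,1],[[0.7,-0.08,0],0,1],[[0.7,-0.08,0],0,1],[[0.7,-0.08,0],0,1],[[0.7,-0.08,0],0,1],[[0.7,-0.08,0],0,1]]'
python3 -m inch '[[[0.7,0,0],0,1],[[0.7,0,0],0,1],[[0.7,0,0],0,1],[[0.6,0,0],0,1],[[0.4,0,0],0,1],[[0,0,0],0,1],[[0,0,0],0,1],[[0,0,0],0,1],[[0,0,0],0,1],[[0,0,0],0,1]]'
python3 - <<'E'
from go import *
need(can(75,229),1.428)
print(env.state()['eef_pos'])
for th in(2.1,1.9,1.7,1.5,1.3,1.1,.9,.7,.5,.3,.1,0):
    d=np.cos(th)*u0+np.sin(th)*n;m=-np.sin(th)*u0+np.cos(th)*n;r=85
    off=10 if th>.436 else -10
    S=H+r*d+6*m; print(th,S[[0,2]].round(1),'tcp',(S[[0,2]]+[off,0]).round(1))
E
```

```text
t: 26.0
eef_pos: [572.2, 4.0, 357.0]
tcp_rot: [3.141, -0.0, 1.427]
ft_force: [0.8, 0.2, 0.8]
opening: 0.002
grip_force: 0.0
t: 27.25
eef_pos: [598.9, 186.3, 357.0]
tcp_rot: [3.141, -0.0, 1.427]
ft_force: [0.1, 0.3, 0.1]
opening: 0.009
grip_force: 0.0
mm [  0.3  -0.2 128. ] units [ 0.005 -0.003  2.133] turn units -0.01 tcp [598.902 186.29  356.96 ] t 27.25 f [0.061 0.29  0.1  ]
[598.902 186.29  356.96 ]
2.1 [ 50.8 228.1] tcp [ 60.8 228.1]
1.9 [ 33.8 229.1] tcp [ 43.8 229.1]
1.7 [ 17.  226.8] tcp [ 27.  226.8]
1.5 [  0.9 221.2] tcp [ 10.9 221.2]
1.3 [-13.7 212.5] tcp [ -3.7 212.5]
1.1 [-26.3 201.1] tcp [-16.3 201.1]
0.9 [-36.4 187.3] tcp [-26.4 187.3]
0.7 [-43.5 171.9] tcp [-33.5 171.9]
0.5 [-47.4 155.4] tcp [-37.4 155.4]
0.3 [-48.  138.4] tcp [-58.  138.4]
0.1 [-45.2 121.6] tcp [-55.2 121.6]
0 [-42.5 113.5] tcp [-52.5 113.5]
```

```bash

python3 -m inch '[[[0,0,0.5],0,1],[[0,0,0.6],0,1],[[0,0,0.6],0,1],[[0,0,0.43],0,1],[[-0.15,0,0],0,1],[[-0.15,0,0],0,1],[[-0.15,0,0],0,1],[[-0.15,0,0],0,1],[[-0.1,0,0.02],0,1],[[-0.1,0,0.03],0,1]]'
python3 -m inch '[[[-0.13,0,0.05],0,1],[[-0.13,0,0.05],0,1],[[-0.12,0,0.07],0,1],[[-0.12,0,0.07],0,1],[[-0.1,0,0.1],0,1],[[-0.1,0,0.1],0,1],[[-0.08,0,0.11],0,1],[[-0.08,0,0.12],0,1],[[0,0,0],0,1],[[0,0,0],0,1]]'
python3 - <<'E'
from go import *
need(can(-33,172),1.428)
lidangle()
E
```

```text
t: 28.5
eef_pos: [592.1, 138.8, 226.2]
tcp_rot: [3.141, -0.0, 1.427]
ft_force: [0.4, 0.6, 1.5]
opening: 0.005
grip_force: 0.5
t: 29.75
eef_pos: [584.8, 88.2, 185.9]
tcp_rot: [3.141, -0.0, 1.427]
ft_force: [0.0, -0.4, -0.1]
opening: 0.009
grip_force: 0.0
mm [-8.6 -0.2 13.9] units [-0.143 -0.003  0.232] turn units -0.01 tcp [584.786  88.203 185.915] t 29.75 f [ 0.035 -0.396 -0.053]
scene lid 0.86 iou 0.7 score 0.56 155
top lid 0.23 iou 0.03 score 0.31 410
```

```bash

python3 -m inch '[[[-0.07,0,0.11],0,1],[[-0.07,0,0.12],0,1],[[-0.05,0,0.14],0,1],[[-0.05,0,0.14],0,1],[[-0.02,0,0.14],0,1],[[0,0,0.14],0,1],[[0,0,0.14],0,1],[[0,0,0.08],0,1],[[0,0,0],0,1],[[0,0,0],0,1]]'
python3 - <<'E'
from go import *
need(can(-40,119.4),1.428)
lidangle()
E
```

```text
t: 31.2
eef_pos: [582.5, 72.7, 125.4]
tcp_rot: [3.141, -0.0, 1.428]
ft_force: [0.6, 0.7, -0.4]
opening: 0.01
grip_force: 0.0
mm [ 0.1 -0.1  6. ] units [ 0.001 -0.002  0.1  ] turn units -0.01 tcp [582.488  72.742 125.387] t 31.2 f [ 0.553  0.738 -0.372]
scene lid 0.08 iou 0.64 score 0.6 675
top lid -0.1 iou 0.0 score 0.4 301
```

```bash

python3 -m inch '[[[0,0,0.02],0,1],[[0,0,0.02],0,1],[[0,0,0.02],0,1],[[0,0,0.01],0,1],[[0,0,0.01],0,1],[[0,0,0],0,1],[[0,0,0],0,1],[[0,0,0],0,1],[[0,0,0],0,1],[[0,0,0],0,1]]'
python3 -m inch '[[[0,0,0.01],0,1],[[0,0,0],0,1],[[0,0,0.01],0,1],[[0,0,0],0,1],[[0,0,0],0,1],[[0,0,0],0,1],[[0,0,0],0,1],[[0,0,0],0,1],[[0,0,0],0,1],[[0,0,0],0,1]]'
```

```text
t: 32.65
eef_pos: [582.4, 72.7, 120.4]
tcp_rot: [3.142, -0.0, 1.427]
ft_force: [-0.0, -0.5, 0.4]
opening: 0.006
grip_force: 0.1
t: 33.9
eef_pos: [582.4, 72.7, 119.2]
tcp_rot: [3.142, -0.0, 1.427]
ft_force: [0.2, -0.2, 0.9]
opening: 0.006
grip_force: 0.2
```

```bash

python3 -m inch '[[[0,0,0.01],0,1],[[0,0,0],0,1],[[0,0,0.01],0,1],[[0,0,0],0,1],[[0,0,0],0,1],[[0,0,0],0,1],[[0,0,0],0,1],[[0,0,0],0,1],[[0,0,0],0,1],[[0,0,0],0,1]]'
python3 -m inch '[[[0,0,0.01],0,1],[[0,0,0],0,1],[[0,0,0],0,1],[[0,0,0],0,1],[[0,0,0],0,1],[[0,0,0],0,1],[[0,0,0],0,1],[[0,0,0],0,1],[[0,0,0],0,1],[[0,0,0],0,1]]'
```

```text
t: 35.15
eef_pos: [582.6, 72.8, 118.5]
tcp_rot: [3.141, -0.0, 1.427]
ft_force: [-1.0, 0.3, 5.2]
opening: 0.001
grip_force: 2.6
t: 36.4
eef_pos: [582.6, 72.9, 118.2]
tcp_rot: [3.141, -0.0, 1.427]
ft_force: [-1.9, 1.3, 9.3]
opening: 0.003
grip_force: 4.2
```

The firm stop at z≈118.5 matches the lid shut on the rim. I withdraw and verify.

```bash

python3 -m inch '[[[0,0,-0.1],0,1],[[0,0,-0.5],0,1],[[0,0,-0.9],0,1],[[0,0,-0.9],0,1],[[0,0,-0.8],0,1],[[0,-0.8,0],0,1],[[0,-0.9,0],0,1],[[0,-0.6,0],0,1],[[0,0,0],0,1],[[0,0,0],0,1]]'
python3 -m inch '[[[0.9,0,0],0,1],[[0.9,0,0],0,1],[[0.9,0,0],0,1],[[0.9,0,0],0,1],[[0.5,0,0],0,1],[[0,0,0],0,1],[[0,0,0],0,1],[[0,0,0],0,1],[[0,0,0],0,1],[[0,0,0],0,1]]'
python3 - <<'E'
from go import *
lidangle()
s,t=eyes.read_camera('scene'),eyes.read_camera('top')
print(env.state()['eef_pos'])
cv2.imwrite('pics/fin.png',np.hstack([cv2.resize(s['pixels'][160:340,280:460],(400,400),interpolation=2),cv2.resize(t['pixels'][120:300,250:430],(400,400),interpolation=2)])[:,:,::-1])
for n,p in(('s',s),('t',t)):
    for k in('specimen_box','egg_stand','block'): print(n,k,[onz(p,q['centre'],0).round() for q in eyes.spot_point(k,p)[:1]])
E
```

```text
t: 37.65
eef_pos: [446.5, 92.4, 309.7]
tcp_rot: [3.141, -0.0, 1.427]
ft_force: [0.5, -1.2, -1.0]
opening: 0.006
grip_force: 0.0
t: 38.9
eef_pos: [481.1, 335.5, 309.7]
tcp_rot: [3.141, -0.0, 1.427]
ft_force: [-0.1, 0.5, 0.8]
opening: 0.003
grip_force: 0.0
scene lid 0.02 iou 0.87 score 0.94 945
top lid -0.1 iou 0.92 score 0.77 1563
[480.937 335.894 309.484]
s specimen_box [array([353., 317.,   0.])]
s egg_stand [array([683., 315.,   0.])]
s block [array([ 441., -321.,    0.])]
t specimen_box [array([367., 318.,   0.])]
t egg_stand [array([624., 332.,   0.])]
t block [array([ 441., -324.,    0.])]
```

View pics/fin.png

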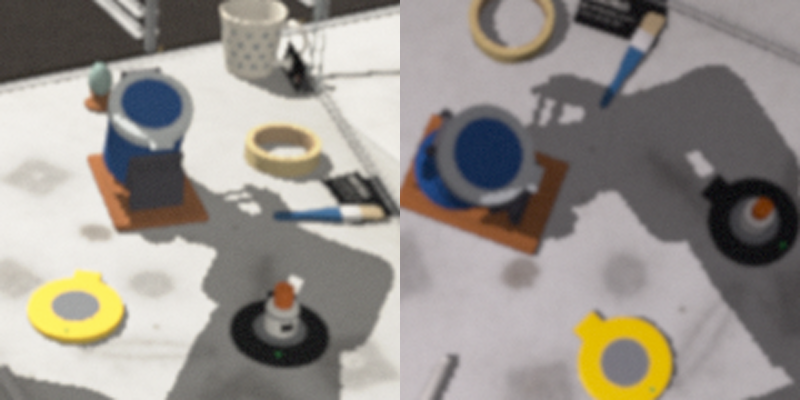

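The final picture shows the lid flat on the rim (scene crop (150, 100)) with a blue disc on its outer face. The logger stands upright in the middle of the black pad at (283, 310), and the bystanders have not moved.

```bash
python3 -c "
from cell import env
print(env.job_done())"
```

```text
the job is handed in; nothing more can be done
None
```

The logger stands upright in the middle of the black reader pad, the lid is shut, and the bystanders look unmoved; the job was handed in at about 39 s, but the fingers slipped off the cap while I was tilting the logger upright, so it settled its last few millimetres onto the pad by itself.

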